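# Sweep the printing plate and gauge its marked spot

## Robot

A 6-joint arm with a two-finger parallel gripper is mounted at the origin on a cart in front of the work surface, level with it; the furniture and walls round the work are solid. World frame = base frame: x ahead of the robot, y to its left, z up, the work surface at z = 0. Lengths are in m, angles in rad, forces in N, time in s.
With the tool pointing down it reaches from about 0.3 to 0.85 m from the base axis. Payload 4.2 kg.
Tool frame: the origin (TCP) lies midway between the tips of the shut fingers; the grasp point (between the pads) lies 19 mm behind it; z points along the fingers, y is the direction in which the jaws open and shut (so a half turn about z gives the same grasp; the last joint's range is limited). The gripper opens to 91 mm and grips with 3 to 60 N. Pads are 32 mm wide; open, the fingers measure 118 mm over their backs; the gripper's body (76 mm by 178 mm) begins 60 mm behind the grasp point.
Start: joints at [1.247, 0.32, 1.565, -0, 1.257, -0.02], TCP at [0.172, 0.549, 0.214] pointing down, gripper open.
Joint ranges: [-3.11, 3.11], [-0.84, 2.01], [0.21, 2.61], [-1.34, 4.49], [0.05, 2.63], [-2.56, 2.56]. Speed limits (rad/s): [2.57, 2.57, 3.14, 3.14, 3.14, 3.14].

## Interface

Orientations are given as a unit quaternion [x, y, z, w].
In Python, from plant import get_obs, snapshot, camera_params, job_done gives the robot as it stands.
- The arm moves only by the tool apply_moves, never from a script. Its arguments are lists of equal length, an entry for each row: "delta_pos": the shift along the tool's x, y, z as a fraction of full scale, a list of three; "spin": the turn about the tool's z as a fraction of full scale. A call has 1 to 12 rows; each row is the pose to reach, as a shift and turn from the pose commanded when the call began, along the tool's axes at that moment; what a row does not reach only later rows make up. Full scale, the value 1, is 0.5 m for a shift and 60 degrees for a turn. A row lasts 1/12 s, in which the tool goes at most 41.7 mm and 7.16 degrees, less where a joint would pass 70% of its speed; a pose out of reach is approached as far as the arm can. A call with a number of a shift or a turn outside -1 to 1 is refused whole. A call with a gripper value outside its range is refused whole. "claw" is the closure in counts, from 0 (fully open) to 255 (shut), set as the call begins (left out, the last holds). The fingers move at their own pace and stop on an object; the grip force is fixed at half the most. Time passes only in rows, so rows that repeat a pose let the fingers close. It gives the time, the measured TCP pose, the force and the opening at its end, in the units of the state.
- get_obs(): the state, without advancing time (a new reading comes with each control period).
- snapshot(name): name is "scene" or "top" or "wrist"; returns (picture, depth): 384x512x3 uint8, blue, green, red; 384x512 float32, m along the optical axis (not along the pixel's ray), 0 where there is no reading.
- camera_params(name): a dict with "camera_matrix" (3x3 intrinsics, pixels), "rvec" (rotation vector, rad) and "tvec" (3), from world to camera coordinates, as OpenCV has them. Camera axes: x right, y down, z forward; pixel columns grow to the right and rows downward; lengths in m; the calibration is good to about 2 mm. The wrist camera is an equidistant fisheye: a pixel r from the principal point sees the ray r / f radians off the axis. A picture is of the moment at which its call begins: read the wrist's pose just before it. camera_params takes no time and is no camera call; for the wrist camera it gives the pose at the moment of the call.
- job_done(): hands the job in, once; it reports no verdict.
The state is a dict: "t": time; "joint_pos": joint angles; "joint_vel": joint speeds; "tau": joint torques, N m; "tool_pos": TCP position; "eef_rot": TCP orientation; "wrist_force": force on the tool from outside, world axes, zero at the start; "torque": the same for the moment, N m; "opening": finger opening in m.
Only numpy, scipy, OpenCV 4.12 (cv2) and the standard library are available. Lean on these libraries where they do the work, as an engineer would, in place of code of your own. Each camera call takes 0.05 s, during which the arm holds its last target. There are 200 camera calls.

## Task

Sweep all three wood chips off the printing plate onto the bench with the scraper block, not with the fingers or the gauge, then set the block down on the bench clear of the plate and let it go. Then take the gauge from its stand, hold it upright with its tip inside the red ring and press gently until the plunger is about half way in (about 3 N). Finish while still holding it pressed there, and leave the other things on the bench where they are.

Things in the scene. Friction and masses are not known exactly. Their poses are not given: they have to be found in the camera images.
- plate: grey-green vinyl printing plate, 140 (x) x 206 (y) mm, fixed flat on a wooden carving board 160 x 210 mm. Origin: on the bench top (z = 0) under the centre of the plate. The plate's upper face is 25 mm above the origin. Own x points across the plate to a 16 mm thick wooden fence along its far edge (fence centred 80 mm from the origin along +x, face at 72 mm, top 37 mm above the bench); own y runs along the fence. The two ends (+y and -y) and the near edge are open.
- red_ring: red ring printed on the plate, 28 mm outside, 22 mm inside diameter: the spot to test. Origin: its centre, on the plate's upper face.
- black_ring: black ring of the same size printed on the plate: not the spot to test. Origin: its centre.
- scraper_block: scraper block standing on the bench, 55 mm high, 150 g: black plastic foot 110 (own x) x 30 (own y) x 12 mm, above it a brown wooden grip 100 x 24 mm reaching up to 55 mm. Origin: centre of its underside; z up.
- stand: grey square block, 80x80x45 mm, fixed, with a 28 mm vertical through hole in which the gauge stands. Origin: centre of its underside.
- gauge: pen-shaped hardness gauge, 120 g, standing upright in the stand. Own z runs up its axis. Origin: centre of the lower rim of its steel sleeve (24 mm diameter, z 0 to 32 mm); flange 36 mm diameter from z 32 to 38 mm (it rests on the stand's top, so the gauge must be lifted at least 45 mm to come clear); round blue and black grip 28 mm diameter from z 38 to 102 mm. A sprung brass plunger sticks 10 mm out of the sleeve.
- plunger (a joint): how far the gauge's plunger is pushed in, m: 0 = fully out (10 mm showing), 0.005 = half way, 0.010 = fully in, the sleeve's rim then meeting the plate. The spring has 600 N/m without preload, so about 3 N at half way.
- gauge_tip (a point): centre of the plunger's flat tip, 8 mm diameter; it lies on the gauge's axis, 10 mm below the gauge's origin when the plunger is out.
- chip1: pale curled wood chip, 20x14x8 mm, 12 g, lying on the plate at the start. Origin: centre of its underside.
- chip2: pale curled wood chip, 20x14x8 mm, 12 g, lying on the plate at the start. Origin: centre of its underside.
- chip3: pale curled wood chip, 20x14x8 mm, 12 g, lying on the plate at the start. Origin: centre of its underside.
- loupe: small black stand loupe, 42 mm across, 40 mm high, by the right rear; a bystander. Origin: centre of its underside.
- marker: white marker pen with a black cap, 17x135x16 mm, lying at the left; a bystander. Origin: centre of its underside.
- graver_3: graver with a mushroom-shaped wooden handle, 30x128x27 mm, lying at the right; a bystander. Origin: centre of its underside.
- wood_type_5: wooden printing block, 50x42x24 mm, at the left; a bystander. Origin: centre of its underside.
Not all that is in view belongs to the job. Leave any green look-alike of the gauge alone.

How it is judged:
On the way, in this order (a step that is already met when the one before it is completed fails the run):
1. all three chips are off the plate, on the bench (height (world z) of chip1 between -0.02 and 0.02 m and height (world z) of chip2 between -0.02 and 0.02 m and height (world z) of chip3 between -0.02 and 0.02 m), for 0.2 s.
2. the scraper block rests on the bench, clear of the plate and let go (height (world z) of scraper_block between -0.02 and 0.06 m and contact force between scraper_block and plate below 0.1 N and contact force between scraper_block and the fingers below 0.1 N and linear speed of scraper_block below 0.02 m/s), for 0.2 s.
3. the gauge is lifted out of its stand (height (world z) of gauge above 0.05 m and contact force between gauge and the fingers above 1 N), for 0.2 s.
At the end, for the whole second after the job is handed in: Held gauge at rest, upright within 8 degrees, tip within 7 mm of the red ring's centre, plunger in 2.5 to 7.5 mm, 1 to 8 N on the plate; chips on the bench (origins under 20 mm high); scraper block at rest on the bench, touching neither plate nor fingers (all of step 1 and all of step 2 and horizontal distance between gauge_tip and red_ring below 0.007 m and angle between gauge's own z axis and vertical below 0.14 rad and value of joint plunger between 0.0025 and 0.0075 m and contact force between gauge and plate between 1 and 8 N and contact force between gauge and the fingers above 1 N and linear speed of gauge below 0.02 m/s); the arm keeps its last pose, push and grip.
It fails at once if a chip is pushed with the fingers or the gauge (contact force between any of the fingers, gauge and chip1 above 0.5 N or contact force between any of the fingers, gauge and chip2 above 0.5 N or contact force between any of the fingers, gauge and chip3 above 0.5 N).
It fails at once if the gauge is driven hard (over 20 N) into the plate (contact force between gauge and plate above 20 N).
It fails at once if a bystander is moved more than 30 mm (distance of any of loupe, marker, graver_3, wood_type_5 from where it was at the start of the episode above 0.03 m).
It also fails if it takes over 62 s, if anything falls off the work surface, if the arm or the gripper's body presses on something with over 40 N, if the wrist force passes 120 N, or if a joint passes its speed limit or range.

## Working session

There is one attempt and no reset: what is moved stays moved. The work goes in short steps, Python scripts to look and compute and a tool call to move; the robot and the scene stay as the last step left them, time stands still between calls to the robot, and variables do not carry over. Pictures are saved under pics/ and viewed, about 8 in all and at most 12, crops included, and the job is handed in when it is done.

Besides the shell and the picture viewer there is one more tool, called after "Request:" as a command line: name --pt "numbers of a row" for each row, then --argument value for the rest. apply_moves: Moves the arm, as the interface text tells. Shift numbers are shares of 0.5 m and turn numbers shares of 60 degrees, none past 1 either way. Its arguments: {"type":"object","properties":{"delta_pos":{"type":"array","items":{"type":"array","items":{"type":"number"}}},"spin":{"type":"array","items":{"type":"number"}},"claw":{"type":"number"}},"required":["delta_pos","spin"]}

```bash
mkdir -p pics
cat > h.py <<'E'
import numpy as np, cv2
from plant import get_obs, snapshot, camera_params
from scipy.spatial.transform import Rotation as R
def cam(n):
    c=camera_params(n); return np.array(c["camera_matrix"]),cv2.Rodrigues(np.array(c["rvec"],float))[0],np.array(c["tvec"],float).ravel()
def cast(n,uv,z,c=None):
    K,Rm,t=c or cam(n); uv=np.asarray(uv,float).reshape(-1,2)
    p=np.c_[(uv[:,0]-K[0,2])/K[0,0],(uv[:,1]-K[1,2])/K[1,1]]
    if n=="wrist":
        r=np.linalg.norm(p,axis=1); d=np.c_[p*(np.sin(r)/np.maximum(r,1e-9))[:,None],np.cos(r)]
    else: d=np.c_[p,np.ones(len(p))]
    d=d@Rm; o=-Rm.T@t
    return o+d*((z-o[2])/d[:,2])[:,None]
E
python3 - <<'E'
from h import *
o=get_obs(); print({k:np.round(v,3) for k,v in o.items()})
for n in("top","scene"):
    p,d=snapshot(n); cv2.imwrite(f"pics/{n}0.png",cv2.resize(p,None,fx=1.5,fy=1.5)); np.savez(f"{n}0.npz",p=p,d=d)
    K,Rm,t=cam(n); print(n,K,-Rm.T@t,Rm[2])
E
```

```text
{'t': np.float64(0.0), 'joint_pos': array([ 1.247,  0.32 ,  1.566, -0.   ,  1.257, -0.02 ]), 'joint_vel': array([ 0.001,  0.001,  0.   ,  0.002, -0.001, -0.   ]), 'tau': array([-1.0000e-03, -4.1246e+01, -2.3196e+01,  7.3000e-02,  4.6000e-02,
       -0.0000e+00]), 'tool_pos': array([0.172, 0.548, 0.213]), 'eef_rot': array([ 0.151,  0.988, -0.001, -0.   ]), 'wrist_force': array([-0.27 , -0.716, -0.122]), 'torque': array([-0.037, -0.011, -0.054]), 'opening': np.float64(0.091)}
top [[410.70410989   0.         257.49259231]
 [  0.         410.70410989 193.45504605]
 [  0.           0.           1.        ]] [4.65259592e-01 5.54158654e-04 1.61552691e+00] [ 0.04621128  0.0116642  -0.99886359]
scene [[484.18381935   0.         261.35845442]
 [  0.         484.18381935 190.83714326]
 [  0.           0.           1.        ]] [-0.22053454  1.21870616  0.96215954] [ 0.45509431 -0.7098991  -0.53752437]
```

View pics/top0.png

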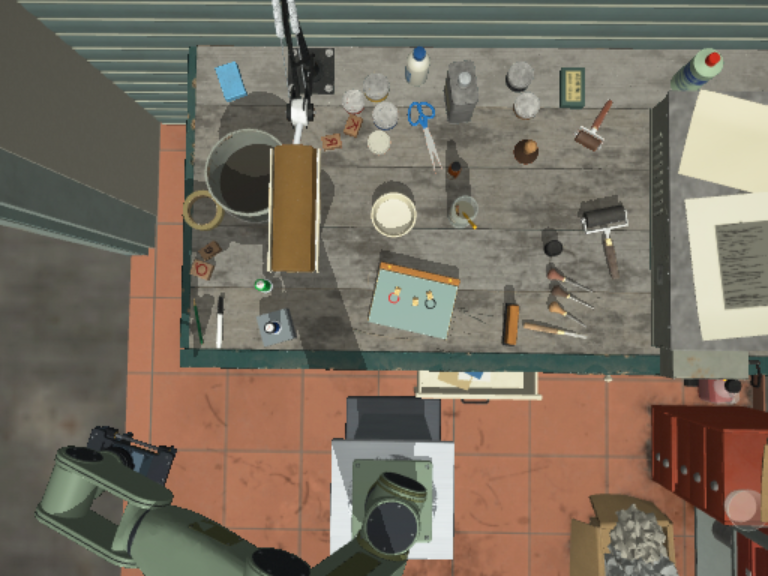

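View pics/scene0.png

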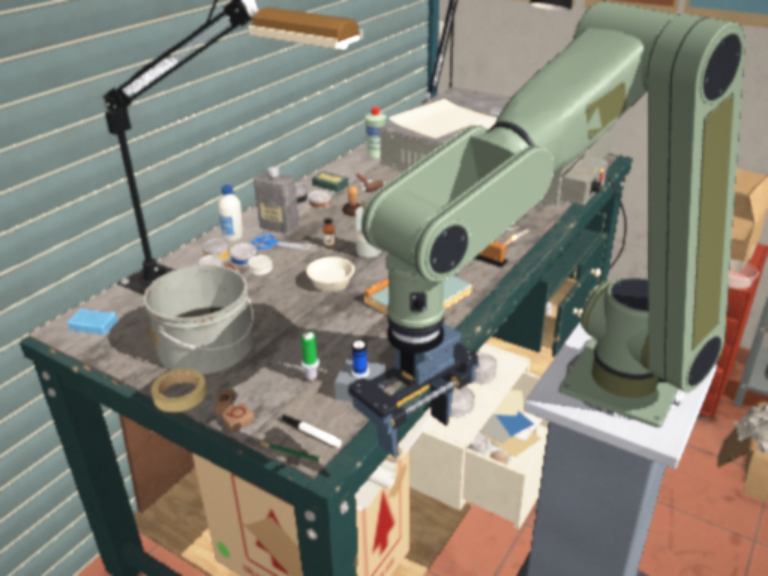

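The top view shows the plate centred near (414,302), with the fence on its far side. The red ring with a chip is at about (394,296), the black ring with a chip at (430,299), and a third chip at (415,301). The block is at (512,325) and the blue gauge in its stand at (272,327), with the green look-alike at (263,285). I'll measure these coarsely.

Run:
```python
from h import *
z=np.load("top0.npz"); p,d=z["p"],z["d"]; c=cam("top")
hsv=cv2.cvtColor(p,cv2.COLOR_BGR2HSV)
for nm,uv,h in [("plate",(414,302),.025),("red",(394,296),.025),("blk",(430,299),.025),("block",(512,325),.055),("gauge",(272,327),.145),("stand",(277,326),.045),("graver3",(555,330),.02),("lampNear",(294,270),.4),("drawer",(478,385),0),("edge",(400,350),0)]:
    u=np.array(uv)/1.5; K,Rm,t=c; dd=d[int(u[1]),int(u[0])]
    pc=np.array([(u[0]-K[0,2])/K[0,0],(u[1]-K[1,2])/K[1,1],1])*dd; w=Rm.T@(pc-t)
    print(nm,cast("top",u,h,c).round(3)[0],"depth pt",w.round(3))
def mask(lo,hi,roi):
    m=cv2.inRange(hsv,lo,hi); r=np.zeros_like(m); x0,y0,x1,y1=[int(v/1.5) for v in roi]; r[y0:y1,x0:x1]=m[y0:y1,x0:x1]; return r
m=mask((60,30,90),(100,120,255),(360,255,470,345)); m=cv2.morphologyEx(m,cv2.MORPH_CLOSE,np.ones((7,7)))
q=cv2.boxPoints(cv2.minAreaRect(max(cv2.findContours(m,0,2)[0],key=cv2.contourArea))); P=cast("top",q,.025,c); print("plate",P.round(3),P.mean(0))
m=mask((5,100,50),(20,255,255),(495,295,525,350)); q=cv2.boxPoints(cv2.minAreaRect(max(cv2.findContours(m,0,2)[0],key=cv2.contourArea))); P=cast("top",q,.055,c); print("block",P.round(3),P.mean(0))
cv2.imwrite("pics/crop.png",cv2.resize(p[165:235,160:400],None,fx=3.3,fy=3.3,interpolation=cv2.INTER_CUBIC))
```

```text
plate [ 0.509 -0.053  0.025] depth pt [ 0.509 -0.053  0.029]
red [ 0.524 -0.001  0.025] depth pt [ 0.524 -0.001  0.019]
blk [ 0.517 -0.094  0.025] depth pt [ 0.517 -0.094  0.029]
block [ 0.453 -0.3    0.055] depth pt [ 0.453 -0.301  0.05 ]
gauge [0.442 0.289 0.145] depth pt [0.442 0.296 0.113]
stand [0.443 0.296 0.045] depth pt [0.444 0.288 0.091]
graver3 [ 0.442 -0.417  0.02 ] depth pt [ 0.441 -0.42   0.008]
lampNear [0.559 0.198 0.4  ] depth pt [0.538 0.153 0.68 ]
drawer [ 0.296 -0.222  0.   ] depth pt [ 0.227 -0.313 -0.657]
edge [ 0.384 -0.018  0.   ] depth pt [ 0.384 -0.018  0.004]
plate [[ 0.459  0.065  0.025]
 [ 0.594  0.036  0.025]
 [ 0.55  -0.162  0.025]
 [ 0.416 -0.132  0.025]] [ 0.50488388 -0.04841376  0.025     ]
block [[ 0.407 -0.279  0.055]
 [ 0.507 -0.286  0.055]
 [ 0.505 -0.316  0.055]
 [ 0.406 -0.309  0.055]] [ 0.45610726 -0.29728699  0.055     ]
```

View pics/crop.png

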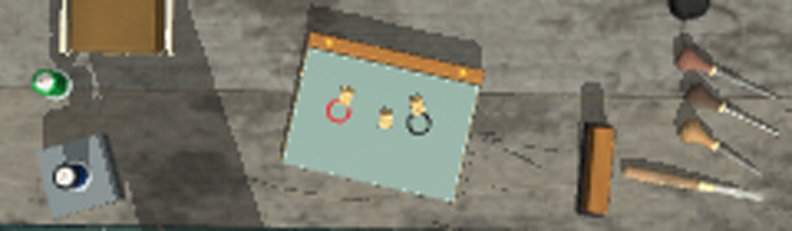

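```bash
cat >> h.py <<'E'
def go(xyz,ang=None):
    "shares for world target xyz; ang = world heading of tool y, deg (mod 180)"
    o=get_obs(); M=R.from_quat(o["eef_rot"]).as_matrix(); d=M.T@(np.array(xyz)-o["tool_pos"])
    a=np.degrees(np.arctan2(M[1,1],M[0,1])); s=0 if ang is None else -((ang-a+90)%180-90)
    print("delta",(d/.5).round(4),"spin",round(s/60,4),"rows",int(np.ceil(max(np.linalg.norm(d)/.0417,abs(s)/7.16)))+2,"cur ang",a.round(2),"tcp",o["tool_pos"].round(4),"t",o["t"],"F",o["wrist_force"].round(2),"open",round(o["opening"],4))
E
python3 - <<'E'
from h import *
go((.42,.15,.28)); go((.45,-.297,.25),86)
c=cam("top"); uv=lambda x,y:(160+x/3.3,165+y/3.3)
ex=np.array([np.cos(np.radians(-12.2)),np.sin(np.radians(-12.2))]); ey=np.array([-ex[1],ex[0]])
for n,q in dict(chip1=(346,96),chip2=(386,118),chip3=(417,105),red=(340,111),black=(418,124)).items():
    w=cast("top",uv(*q),.029 if n[0]=="c" else .025,c)[0][:2]; e=w-[.505,-.0484]; print(n,w.round(3),"own",(e@ex).round(3),(e@ey).round(3))
E
```

```text
delta [-0.7118 -0.6118 -0.1326] spin 0.0 rows 14 cur ang 72.59 tcp [0.1719 0.5483 0.2132] t 0.1 F [-0.06 -0.89  0.42] open 0.0918
delta [-1.0365 -1.4468 -0.0713] spin -0.2234 rows 24 cur ang 72.59 tcp [0.1719 0.5483 0.2132] t 0.1 F [-0.06 -0.89  0.42] open 0.0918
chip1 [ 0.537 -0.009] own 0.023 0.045
chip2 [ 0.511 -0.056] own 0.008 -0.007
chip3 [ 0.527 -0.093] own 0.031 -0.039
red [ 0.519 -0.003] own 0.004 0.048
black [ 0.505 -0.094] own 0.01 -0.045
```

Request:
apply_moves --pt "-0.7 -0.6 -0.14" --pt "-0.7 -0.6 -0.14" --pt "-0.7 -0.6 -0.14" --pt "-0.7 -0.6 -0.14" --pt "-0.7 -0.6 -0.14" --pt "-0.7 -0.6 -0.14" --pt "-0.7 -0.6 -0.14" --pt "-0.7 -0.6 -0.14" --pt "-0.7 -0.6 -0.14" --pt "-0.7 -0.6 -0.14" --pt "-0.7 -0.6 -0.14" --pt "-0.7 -0.6 -0.14" --spin '[-0.22,-0.22,-0.22,-0.22,-0.22,-0.22,-0.22,-0.22,-0.22,-0.22,-0.22,-0.22]'

```text
t: 1.1
tool_pos: [0.419, 0.1532, 0.2847]
eef_rot: [0.039, 0.999, -0.001, 0.001]
wrist_force: [0.5, 0.2, 0.4]
opening: 0.0912
```

Run:
```python
from h import *
go((.45,-.29,.25),86)
```

```text
delta [-0.1315 -0.8787  0.0714] spin -0.0087 rows 13 cur ang 85.48 tcp [0.419  0.1532 0.2847] t 1.1 F [0.49 0.22 0.42] open 0.0912
```

Request:
apply_moves --pt "-0.13 -0.88 0.07" --pt "-0.13 -0.88 0.07" --pt "-0.13 -0.88 0.07" --pt "-0.13 -0.88 0.07" --pt "-0.13 -0.88 0.07" --pt "-0.13 -0.88 0.07" --pt "-0.13 -0.88 0.07" --pt "-0.13 -0.88 0.07" --pt "-0.13 -0.88 0.07" --pt "-0.13 -0.88 0.07" --pt "-0.13 -0.88 0.07" --pt "-0.13 -0.88 0.07" --spin '[0,0,0,0,0,0,0,0,0,0,0,0]' --claw 110

```text
t: 2.1
tool_pos: [0.4488, -0.2904, 0.2472]
eef_rot: [0.039, 0.999, -0.001, -0.001]
wrist_force: [-0.2, -0.2, 0.3]
opening: 0.052
```

Run:
```python
from h import *
c=cam("wrist"); p,d=snapshot("wrist"); go((.45,-.297,.25)); print(c[0],-c[1].T@c[2],c[1])
np.savez("w1.npz",p=p,d=d,K=c[0],R=c[1],t=c[2]); cv2.imwrite("pics/w1.png",cv2.resize(p,None,fx=1.5,fy=1.5))
```

```text
delta [-0.0043 -0.0185 -0.005 ] spin 0.0 rows 3 cur ang 85.59 tcp [ 0.4486 -0.2876  0.2475] t 2.15 F [0.47 1.9  0.88] open 0.0518
[[297.31863964   0.         251.87227858]
 [  0.         297.31863964 192.35751266]
 [  0.           0.           1.        ]] [ 0.37524474 -0.28506881  0.41871443] [[ 0.07812537  0.99694107 -0.00221952]
 [ 0.96208993 -0.07481036  0.26227157]
 [ 0.26130326 -0.02262544 -0.96499155]]
```

View pics/w1.png

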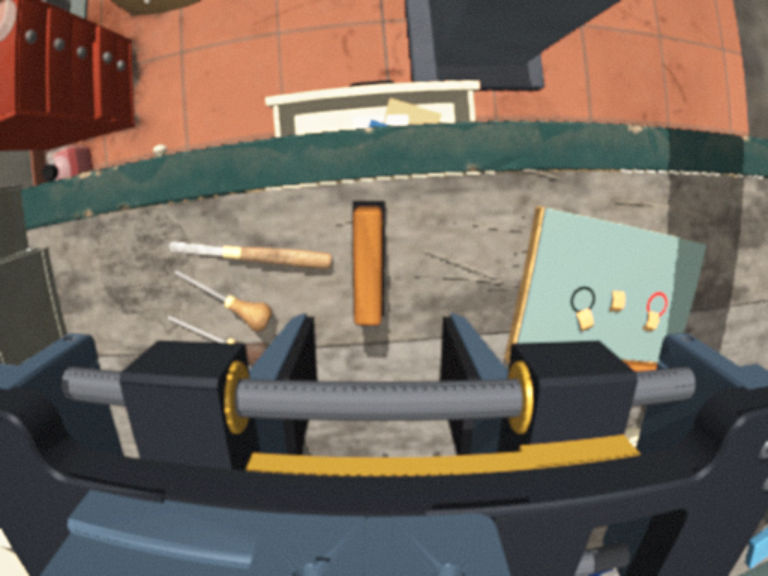

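The wrist view shows the block grip at (368,265), with its foot visible at (369,203). The graver handle ends at (331,261). On the plate the chips are at (585,319), (619,300) and (652,321), the red ring at (657,303) and the black ring at (583,299). I'll measure from this view.

Run:
```python
from h import *
z=np.load("w1.npz"); p=z["p"]; c=(z["K"],z["R"],z["t"]); hsv=cv2.cvtColor(p,cv2.COLOR_BGR2HSV)
def blob(lo,hi,roi,h,k=0):
    m=cv2.inRange(hsv,lo,hi); r=np.zeros_like(m); x0,y0,x1,y1=[int(v/1.5) for v in roi]; r[y0:y1,x0:x1]=m[y0:y1,x0:x1]
    if k: r=cv2.morphologyEx(r,cv2.MORPH_CLOSE,np.ones((k,k)))
    q=max(cv2.findContours(r,0,1)[0],key=cv2.contourArea).reshape(-1,2); P=cast("wrist",q,h,c)[:,:2]
    return cv2.minAreaRect((P*1000).astype(np.float32)),P
print("block@55",blob((5,120,80),(20,255,255),(340,195,395,335),.055)[0])
print("graver",blob((5,60,80),(25,255,255),(230,235,340,280),.014)[1].max(0))
(b,P)=blob((60,25,90),(100,130,255),(510,200,712,375),.025,9); print("plate",b,cv2.boxPoints(b))
m=cv2.inRange(hsv,(0,120,80),(8,255,255))|cv2.inRange(hsv,(170,120,80),(180,255,255)); m[:, :426]=0;m[:190]=0;m[215:]=0;m[:,450:]=0
v,u=np.nonzero(m); print(len(u)); print("red",cast("wrist",cv2.minEnclosingCircle(np.c_[u,v].astype(np.float32))[0],.025,c))
for q in [(585,319),(619,300),(652,321)]: print("chip",cast("wrist",np.array(q)/1.5,.029,c).round(3))
for q in [(657,303),(583,299)]: print("ring",cast("wrist",np.array(q)/1.5,.025,c).round(3))
```

```text
block@55 ((453.9701843261719, -301.259765625), (23.720029830932617, 101.87590789794922), 85.6120376586914)
graver [ 0.46193878 -0.33482944]
plate ((510.07501220703125, -33.58775329589844), (235.63864135742188, 139.56289672851562), 78.18379974365234) [[ 417.6461  -134.6211 ]
 [ 554.2515  -163.19977]
 [ 602.5039    67.44559]
 [ 465.8985    96.02426]]
47
red [[ 5.20375388e-01 -7.40131222e-05  2.50000000e-02]]
chip [[ 0.528 -0.091  0.029]]
chip [[ 0.512 -0.052  0.029]]
chip [[ 0.539 -0.006  0.029]]
ring [[0.521 0.001 0.025]]
ring [[ 0.508 -0.092  0.025]]
```

Run:
```python
from h import *
go((.454,-.3005,.09),85.6)
```

```text
delta [-0.0134 -0.0253  0.315 ] spin -0.0002 rows 6 cur ang 85.59 tcp [ 0.4486 -0.2876  0.2475] t 2.15 F [0.47 1.9  0.88] open 0.0518
```

Request:
apply_moves --pt "-0.0134 -0.0253 0.05" --pt "-0.0134 -0.0253 0.1" --pt "-0.0134 -0.0253 0.18" --pt "-0.0134 -0.0253 0.25" --pt "-0.0134 -0.0253 0.315" --pt "-0.0134 -0.0253 0.315" --pt "-0.0134 -0.0253 0.315" --pt "-0.0134 -0.0253 0.315" --pt "-0.0134 -0.0253 0.315" --spin '[0,0,0,0,0,0,0,0,0]' --claw 137

```text
t: 2.9
tool_pos: [0.4562, -0.2994, 0.094]
eef_rot: [0.036, 0.999, -0.001, 0.002]
wrist_force: [-0.4, 0.0, 0.9]
opening: 0.0421
```

Run:
```python
from h import *
go((.454,-.3005,.03),85.6)
```

```text
delta [ 0.0048 -0.0021  0.1279] spin 0.0038 rows 4 cur ang 85.83 tcp [ 0.4562 -0.2994  0.094 ] t 2.9 F [-0.37  0.05  0.86] open 0.0421
```

Request:
apply_moves --pt "0.003 -0.002 0.03" --pt "0.003 -0.002 0.07" --pt "0.003 -0.002 0.1" --pt "0.003 -0.002 0.126" --pt "0.003 -0.002 0.126" --pt "0.003 -0.002 0.126" --spin '[0,0,0,0,0,0]'

```text
t: 3.4
tool_pos: [0.4538, -0.3003, 0.0297]
eef_rot: [0.037, 0.999, -0.0, 0.001]
wrist_force: [0.1, -1.4, 0.1]
opening: 0.0424
```

Request:
apply_moves --pt "0 0 0" --pt "0 0 0" --pt "0 0 0" --pt "0 0 0" --pt "0 0 0" --pt "0 0 0" --spin '[0,0,0,0,0,0]' --claw 255

```text
t: 3.9
tool_pos: [0.4537, -0.3003, 0.0296]
eef_rot: [0.037, 0.999, -0.001, 0.001]
wrist_force: [-0.6, -0.5, 6.4]
opening: 0.0241
```

Run:
```python
from h import *
go((.454,-.3005,.12),85.6)
```

```text
delta [-0.0009 -0.0005 -0.1808] spin 0.0032 rows 5 cur ang 85.79 tcp [ 0.4537 -0.3003  0.0296] t 3.9 F [-0.6  -0.5   6.41] open 0.0241
```

Request:
apply_moves --pt "0 0 -0.05" --pt "0 0 -0.1" --pt "0 0 -0.18" --pt "0 0 -0.18" --pt "0 0 -0.18" --spin '[0,0,0,0,0]'

```text
t: 4.32
tool_pos: [0.4541, -0.3007, 0.1205]
eef_rot: [0.037, 0.999, -0.001, 0.002]
wrist_force: [-0.2, -0.3, -2.9]
opening: 0.0236
```

Run:
```python
from h import *
go((.4994,-.1332,.12),78.2)
```

```text
delta [-0.0657  0.3407  0.0004] spin 0.1266 rows 7 cur ang 85.79 tcp [ 0.4541 -0.3007  0.1205] t 4.3167 F [-0.19 -0.27 -2.91] open 0.0236
```

Request:
apply_moves --pt "-0.01 0.06 0" --pt "-0.03 0.13 0" --pt "-0.04 0.2 0" --pt "-0.05 0.27 0" --pt "-0.0657 0.32 0" --pt "-0.0657 0.3407 0" --pt "-0.0657 0.3407 0" --pt "-0.0657 0.3407 0" --spin '[0.02,0.06,0.1,0.127,0.127,0.127,0.127,0.127]'

```text
t: 4.98
tool_pos: [0.4974, -0.1325, 0.1174]
eef_rot: [0.102, 0.995, -0.0, -0.001]
wrist_force: [-0.7, -2.2, -0.8]
opening: 0.0239
```

Run:
```python
from h import *
c=cam("wrist"); p,d=snapshot("wrist"); cv2.imwrite("pics/w2.png",p[100:300]); print(1)
np.savez("w2.npz",p=p,d=d,K=c[0],R=c[1],t=c[2])
cv2.imwrite("pics/w2.png",cv2.resize(p,None,fx=1.5,fy=1.5)); go((.4994,-.1332,.0565),78.2)
```

```text
1
delta [-0.004   0.0007  0.1223] spin -0.0004 rows 4 cur ang 78.18 tcp [ 0.4975 -0.1331  0.1177] t 5.0333 F [ 1.61 -0.33 -2.03] open 0.0236
```

View pics/w2.png

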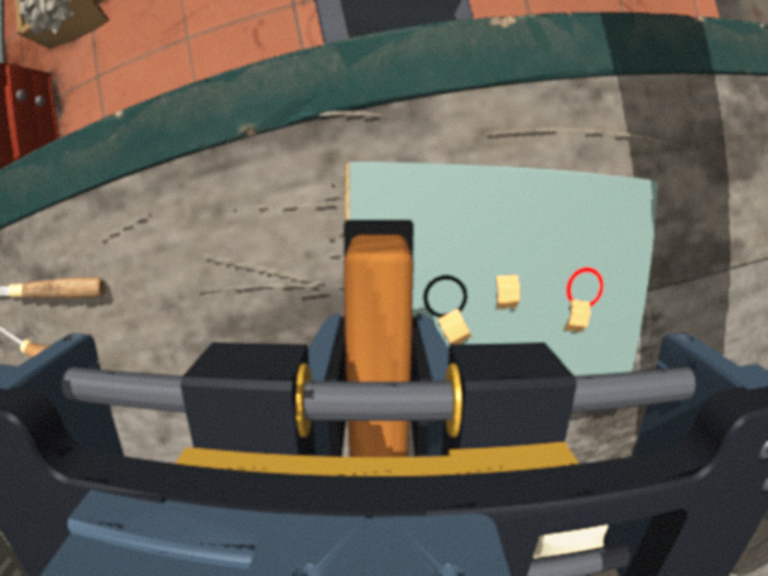

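The block is held square to the plate. Chips are at (454,327), (508,290) and (579,315), with the red ring at (585,288). I'll check the clearances before lowering.

Run:
```python
from h import *
z=np.load("w2.npz"); c=(z["K"],z["R"],z["t"])
ex=np.array([.979,-.2045]);ey=-np.array([-.2045,-.979])
for n,q,h in [("c3",(454,327),.029),("c2",(508,290),.029),("c1",(579,315),.029),("red",(585,288),.025),("corner -x-y",(347,163),.025),("corner -x+y",(652,180),.025)]:
    w=cast("wrist",np.array(q)/1.5,h,c)[0]; e=w[:2]-[.507,-.048]; print(n,w.round(4),(e@ex).round(4),(e@ey).round(4))
```

```text
c3 [ 0.5282 -0.0911  0.029 ] 0.0296 -0.0379
c2 [ 0.5115 -0.0537  0.029 ] 0.0056 -0.0046
c1 [ 0.5389 -0.0064  0.029 ] 0.0227 0.0473
red [0.5227 0.0011 0.025 ] 0.0053 0.0513
corner -x-y [ 0.417  -0.1351  0.025 ] -0.0703 -0.1037
corner -x+y [0.4589 0.0619 0.025 ] -0.0696 0.0978
```

Request:
apply_moves --pt "-0.002 0 0.04" --pt "-0.004 0 0.08" --pt "-0.004 0 0.11" --pt "-0.004 0 0.12" --pt "-0.004 0 0.122" --pt "-0.004 0 0.122" --spin '[0,0,0,0,0,0]'

```text
t: 5.53
tool_pos: [0.5001, -0.1338, 0.0575]
eef_rot: [0.104, 0.995, -0.0, -0.0]
wrist_force: [0.1, 1.1, -1.9]
opening: 0.024
```

Run:
```python
from h import *
go((.545,.0851,.056),78.2)
```

```text
delta [0.0025 0.4468 0.0029] spin -0.0017 rows 8 cur ang 78.1 tcp [ 0.5001 -0.1338  0.0575] t 5.5333 F [ 0.13  1.08 -1.95] open 0.024
```

Request:
apply_moves --pt "0 0.015 0.002" --pt "0 0.03 0.003" --pt "0 0.05 0.003" --pt "0 0.07 0.003" --pt "0 0.09 0.003" --pt "0 0.11 0.003" --pt "0 0.13 0.003" --pt "0 0.15 0.003" --pt "0 0.17 0.003" --pt "0 0.19 0.003" --pt "0 0.21 0.003" --pt "0 0.23 0.003" --spin '[0,0,0,0,0,0,0,0,0,0,0,0]'

```text
t: 6.53
tool_pos: [0.524, -0.0192, 0.0559]
eef_rot: [0.103, 0.995, 0.0, -0.0]
wrist_force: [-0.2, -0.9, -1.2]
opening: 0.024
```

Run:
```python
from h import *
go((.545,.0851,.056),78.2)
```

```text
delta [ 1.600e-03  2.129e-01 -2.000e-04] spin -0.0004 rows 5 cur ang 78.18 tcp [ 0.524  -0.0192  0.0559] t 6.5333 F [-0.16 -0.87 -1.16] open 0.024
```

Request:
apply_moves --pt "0.001 0.02 0" --pt "0.001 0.04 0" --pt "0.001 0.06 0" --pt "0.001 0.08 0" --pt "0.001 0.1 0" --pt "0.001 0.12 0" --pt "0.001 0.14 0" --pt "0.001 0.16 0" --pt "0.001 0.18 0" --pt "0.001 0.2 0" --pt "0.001 0.22 0" --pt "0.001 0.22 0" --spin '[0,0,0,0,0,0,0,0,0,0,0,0]'

```text
t: 7.53
tool_pos: [0.5465, 0.0894, 0.056]
eef_rot: [0.102, 0.995, 0.0, 0.0]
wrist_force: [-0.1, 0.2, -1.4]
opening: 0.0239
```

Run:
```python
from h import *
go((.545,.0851,.15),78.2)
```

```text
delta [ 0.001  -0.0089 -0.188 ] spin 0.0009 rows 5 cur ang 78.25 tcp [0.5465 0.0894 0.056 ] t 7.5333 F [-0.09  0.22 -1.4 ] open 0.0239
```

Request:
apply_moves --pt "0 0 -0.05" --pt "0 0 -0.12" --pt "0 0 -0.18" --pt "0 -0.05 -0.22" --pt "0 -0.12 -0.22" --pt "0 -0.2 -0.22" --pt "0 -0.27 -0.22" --pt "0 -0.34 -0.22" --pt "0 -0.36 -0.22" --pt "0 -0.36 -0.22" --pt "0 -0.36 -0.22" --spin '[0,0,0,0,0,0,0,0,0,0,0]'

```text
t: 8.45
tool_pos: [0.5088, -0.0887, 0.1659]
eef_rot: [0.104, 0.995, 0.0, -0.0]
wrist_force: [-0.2, 0.1, -2.1]
opening: 0.0234
```

Run:
```python
from h import *
c=cam("wrist"); p,d=snapshot("wrist")
np.savez("w3.npz",p=p,d=d,K=c[0],R=c[1],t=c[2])
cv2.imwrite("pics/w3.png",cv2.resize(p,None,fx=1.5,fy=1.5)); go((.455,-.27,.15),85)
```

```text
delta [ 0.0311 -0.3785  0.0315] spin -0.1141 rows 7 cur ang 78.16 tcp [ 0.509  -0.088   0.1659] t 8.5 F [-0.58 -0.45 -1.21] open 0.024
```

View pics/w3.png

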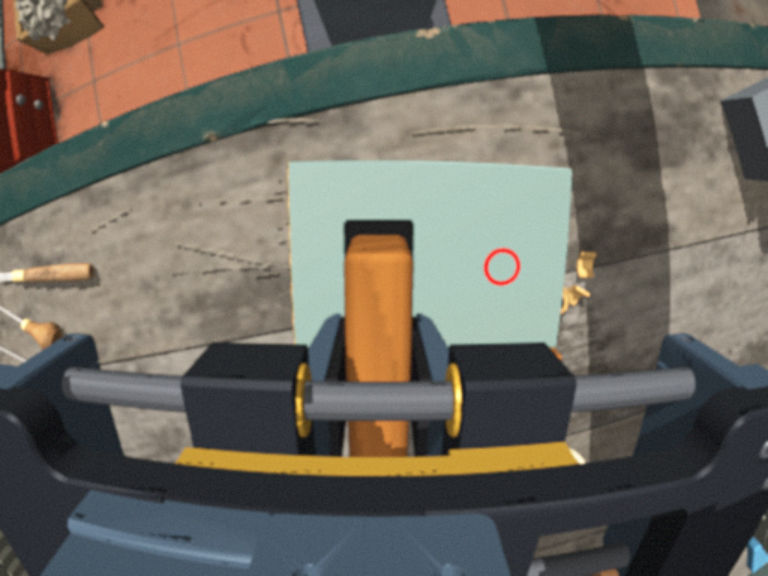

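All the chips are past the +y edge: one at (586,265) and two touching at (574,296). The red ring is now clear at (502,267). I'll check the chip heights by depth.

Run:
```python
from h import *
z=np.load("w3.npz"); p,d=z["p"],z["d"]; K,Rm,t=c=(z["K"],z["R"],z["t"]); hsv=cv2.cvtColor(p,cv2.COLOR_BGR2HSV)
m=cv2.inRange(hsv,(12,70,150),(30,255,255)); m[:, :370]=0; m[:150]=0; m[222:]=0; m[:,410:]=0
v,u=np.nonzero(m); q=np.c_[(u-K[0,2])/K[0,0],(v-K[1,2])/K[1,1]]; r=np.linalg.norm(q,axis=1)
dirs=np.c_[q*(np.tan(r)/r)[:,None],np.ones(len(r))]*d[v,u][:,None]; W=(dirs-t)@Rm
n,l=cv2.connectedComponents(m)
for i in range(1,n):
    s=W[l[v,u]==i]
    if len(s)>4: print(len(s),s.min(0).round(3),s.max(0).round(3),np.percentile(s[:,2],[10,50,90]).round(3))
m=cv2.inRange(hsv,(0,120,80),(8,255,255))|cv2.inRange(hsv,(170,120,80),(180,255,255)); m[:150]=0;m[205:]=0;m[:,:310]=0;m[:,355:]=0
q=max(cv2.findContours(m,0,1)[0],key=cv2.contourArea).reshape(-1,2); P=cast("wrist",q,.025,c)*1000
print("red",cv2.fitEllipse(P[:,:2].astype(np.float32)))
```

```text
162 [ 0.529  0.07  -0.004] [0.553 0.086 0.01 ] [0.002 0.004 0.008]
190 [ 0.55   0.047 -0.002] [0.579 0.083 0.025] [0.001 0.007 0.016]
red ((522.125244140625, 0.7649073004722595), (26.674543380737305, 27.014238357543945), 158.17945861816406)
```

Request:
apply_moves --pt "0.005 -0.06 0.03" --pt "0.01 -0.13 0.03" --pt "0.02 -0.2 0.03" --pt "0.03 -0.27 0.03" --pt "0.031 -0.34 0.03" --pt "0.031 -0.38 0.03" --pt "0.031 -0.38 0.08" --pt "0.031 -0.38 0.14" --pt "0.031 -0.38 0.18" --pt "0.031 -0.38 0.2" --pt "0.031 -0.38 0.2" --pt "0.031 -0.38 0.2" --spin '[-0.05,-0.1,-0.114,-0.114,-0.114,-0.114,-0.114,-0.114,-0.114,-0.114,-0.114,-0.114]'

```text
t: 9.5
tool_pos: [0.4557, -0.2708, 0.0661]
eef_rot: [0.043, 0.999, 0.0, 0.0]
wrist_force: [0.4, -0.5, -1.4]
opening: 0.0236
```

Run:
```python
from h import *
go((.455,-.27,.03),85)
```

```text
delta [0.0016 0.0014 0.0723] spin 0.0017 rows 3 cur ang 85.1 tcp [ 0.4557 -0.2708  0.0661] t 9.5 F [ 0.39 -0.49 -1.44] open 0.0236
```

Request:
apply_moves --pt "0 0 0.02" --pt "0 0 0.04" --pt "0 0 0.055" --pt "0 0 0.065" --pt "0 0 0.07" --pt "0 0 0.072" --pt "0 0 0.072" --spin '[0,0,0,0,0,0,0]'

```text
t: 10.08
tool_pos: [0.4548, -0.2715, 0.03]
eef_rot: [0.044, 0.999, 0.0, 0.0]
wrist_force: [0.7, -0.7, -1.7]
opening: 0.0237
```

Request:
apply_moves --pt "0 0 0" --pt "0 0 0" --pt "0 0 0" --pt "0 0 0" --pt "0 0 0" --spin '[0,0,0,0,0]' --claw 140

```text
t: 10.5
tool_pos: [0.455, -0.2715, 0.0301]
eef_rot: [0.043, 0.999, -0.0, 0.0]
wrist_force: [-1.1, -0.2, -0.7]
opening: 0.0414
```

Request:
apply_moves --pt "0 0 -0.05" --pt "0 0 -0.12" --pt "0 0 -0.2" --pt "0 0 -0.28" --pt "0 0 -0.36" --pt "0 0 -0.42" --pt "0 0 -0.46" --pt "0 0 -0.46" --pt "0 0 -0.46" --spin '[0,0,0,0,0,0,0,0,0]'

```text
t: 11.25
tool_pos: [0.4551, -0.2716, 0.2609]
eef_rot: [0.043, 0.999, -0.001, 0.001]
wrist_force: [0.9, -0.1, -0.1]
opening: 0.0411
```

Run:
```python
from h import *
go((.40,.1,.26)); go((.40,.29,.26),85)
```

```text
delta [1.744e-01 7.308e-01 6.000e-04] spin 0.0 rows 12 cur ang 85.01 tcp [ 0.4551 -0.2716  0.2609] t 11.25 F [ 0.92 -0.07 -0.15] open 0.0411
delta [2.0740e-01 1.1094e+00 1.0000e-04] spin 0.0002 rows 16 cur ang 85.01 tcp [ 0.4551 -0.2716  0.2609] t 11.25 F [ 0.92 -0.07 -0.15] open 0.0411
```

Request:
apply_moves --pt "0.1 0.08 -0.01" --pt "0.1 0.16 -0.02" --pt "0.1 0.24 -0.02" --pt "0.1 0.32 -0.02" --pt "0.1 0.4 -0.02" --pt "0.1 0.48 -0.02" --pt "0.1 0.56 -0.02" --pt "0.1 0.64 -0.02" --pt "0.1 0.72 -0.02" --pt "0.1 0.8 -0.02" --pt "0.1 0.88 -0.02" --pt "0.1 0.96 -0.02" --spin '[0,0,0,0,0,0,0,0,0,0,0,0]' --claw 60

```text
t: 12.25
tool_pos: [0.4455, 0.213, 0.268]
eef_rot: [0.043, 0.999, -0.001, -0.002]
wrist_force: [0.6, -0.8, -0.2]
opening: 0.0696
```

Run:
```python
from h import *
go((.443,.288,.26),85)
```

```text
delta [0.0178 0.149  0.0157] spin 0.0009 rows 4 cur ang 85.05 tcp [0.4455 0.213  0.268 ] t 12.25 F [ 0.57 -0.79 -0.24] open 0.0696
```

Request:
apply_moves --pt "0.01 0.06 0.0" --pt "0.018 0.12 0.01" --pt "0.018 0.149 0.0157" --pt "0.018 0.149 0.0157" --pt "0.018 0.149 0.0157" --spin '[0,0,0,0,0]'

```text
t: 12.67
tool_pos: [0.4436, 0.2855, 0.2604]
eef_rot: [0.043, 0.999, -0.001, -0.001]
wrist_force: [-0.2, 0.3, 0.3]
opening: 0.0701
```

Run:
```python
from h import *
c=cam("wrist"); p,d=snapshot("wrist")
np.savez("w4.npz",p=p,d=d,K=c[0],R=c[1],t=c[2])
cv2.imwrite("pics/w4.png",cv2.resize(p,None,fx=1.5,fy=1.5)); go((.443,.288,.26),85)
```

```text
delta [0.0023 0.0059 0.002 ] spin 0.0002 rows 3 cur ang 85.01 tcp [0.4439 0.285  0.261 ] t 12.7167 F [-0.   -0.56 -0.18] open 0.0696
```

View pics/w4.png

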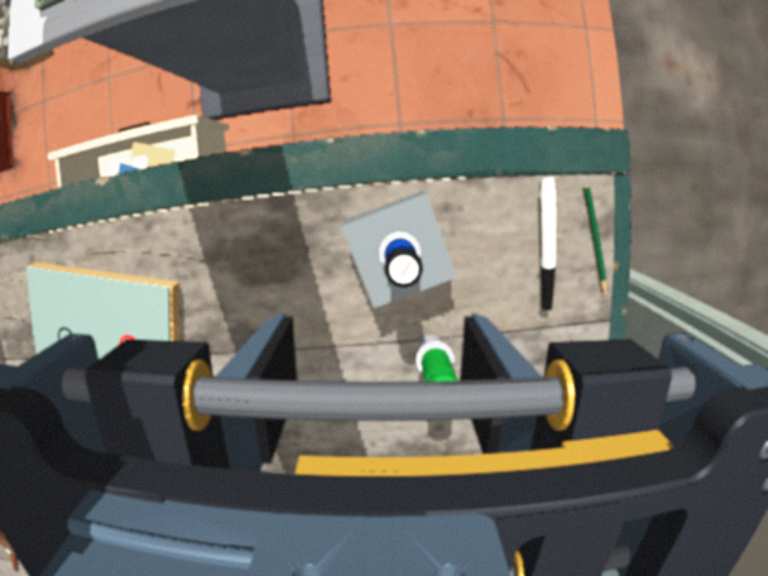

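The gauge's white cap centre is at (403,268). The stand's top corners are near (342,224), (425,193), (455,274) and (375,308), and the green look-alike is at (437,362).

Run:
```python
from h import *
z=np.load("w4.npz"); p,d=z["p"],z["d"]; c=(z["K"],z["R"],z["t"]); hsv=cv2.cvtColor(p,cv2.COLOR_BGR2HSV)
q=np.array([(342,224),(425,193),(455,274),(375,308)])/1.5; P=cast("wrist",q,.045,c); print("stand",P.round(3),P.mean(0).round(4),np.linalg.norm(np.diff(P,axis=0),axis=1))
m=cv2.inRange(hsv,(0,0,200),(180,50,255)); m[:165]=0;m[192:]=0;m[:,:255]=0;m[:,:258]=0;m[:,282:]=0
k=max(cv2.findContours(m,0,1)[0],key=cv2.contourArea); e=cv2.minEnclosingCircle(k); print(e, "captop",cast("wrist",e[0],.115,c),cast("wrist",e[0],.117,c))
q=cast("wrist",np.array((437,350))/1.5,.1,c); print("green",q)
# flange ring centre (white ring at stand top)
```

```text
stand [[0.414 0.255 0.045]
 [0.393 0.329 0.045]
 [0.467 0.352 0.045]
 [0.493 0.277 0.045]] [0.4414 0.3032 0.045 ] [0.07707199 0.07749566 0.07877545]
((268.71429443359375, 179.14285278320312), 9.529850959777832) captop [[0.44227513 0.30272287 0.115     ]] [[0.44182106 0.30265345 0.117     ]]
green [[0.51515927 0.32606665 0.1       ]]
```

Run:
```python
from h import *
go((.4422,.3028,.14),85)
```

```text
delta [0.006  0.0358 0.2419] spin 0.0002 rows 5 cur ang 85.01 tcp [0.4439 0.285  0.261 ] t 12.7167 F [-0.   -0.56 -0.18] open 0.0696
```

Request:
apply_moves --pt "0.006 0.02 0.04" --pt "0.006 0.0358 0.1" --pt "0.006 0.0358 0.17" --pt "0.006 0.0358 0.22" --pt "0.006 0.0358 0.242" --pt "0.006 0.0358 0.242" --pt "0.006 0.0358 0.242" --spin '[0,0,0,0,0,0,0]'

```text
t: 13.3
tool_pos: [0.443, 0.3028, 0.1411]
eef_rot: [0.044, 0.999, -0.0, -0.0]
wrist_force: [-0.4, -0.0, 0.8]
opening: 0.0697
```

Run:
```python
from h import *
go((.4422,.3028,.071),85)
c=cam("wrist"); p,d=snapshot("wrist"); cv2.imwrite("pics/w5.png",p)
hsv=cv2.cvtColor(p,cv2.COLOR_BGR2HSV)
m=cv2.inRange(hsv,(0,0,200),(180,50,255)); m[:,:225]=0;m[:,290:]=0;m[:120]=0
for k in cv2.findContours(m,0,1)[0]:
    if cv2.contourArea(k)>80:
        e=cv2.minEnclosingCircle(k); print(e,cast("wrist",e[0],.115,c))
```

```text
delta [ 0.0016 -0.      0.1403] spin -0.0014 rows 4 cur ang 84.91 tcp [0.443  0.3028 0.1411] t 13.3 F [-0.42 -0.03  0.83] open 0.0697
((253.14285278320312, 218.5), 14.56960678100586) [[0.44220138 0.30286429 0.115     ]]
((252.73605346679688, 193.32688903808594), 20.53532600402832) [[0.42376554 0.30420701 0.115     ]]
```

View pics/w5.png

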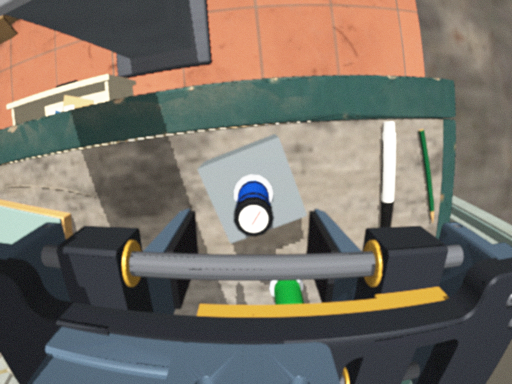

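The gauge cap at (253,218) gives (0.442, 0.303) again, which agrees with the first view, and it lies midway between the fingers. I'll descend and grip.

Request:
apply_moves --pt "0.0016 0 0.03" --pt "0.0016 0 0.07" --pt "0.0016 0 0.11" --pt "0.0016 0 0.135" --pt "0.0016 0 0.14" --pt "0.0016 0 0.14" --pt "0.0016 0 0.14" --spin '[0,0,0,0,0,0,0]'

```text
t: 13.93
tool_pos: [0.4432, 0.3047, 0.0727]
eef_rot: [0.044, 0.999, 0.001, 0.001]
wrist_force: [-0.3, -0.2, 0.4]
opening: 0.0697
```

Request:
apply_moves --pt "0 0 0" --pt "0 0 0" --pt "0 0 0" --pt "0 0 0" --pt "0 0 0" --pt "0 0 0" --pt "0 0 0" --pt "0 0 0" --spin '[0,0,0,0,0,0,0,0]' --claw 255

```text
t: 14.6
tool_pos: [0.442, 0.3042, 0.0711]
eef_rot: [0.043, 0.999, -0.0, -0.0]
wrist_force: [0.6, -0.5, 0.6]
opening: 0.0286
```

Request:
apply_moves --pt "0 0 -0.03" --pt "0 0 -0.07" --pt "0 0 -0.12" --pt "0 0 -0.18" --pt "0 0 -0.22" --pt "0 0 -0.24" --pt "0 0 -0.24" --pt "0 0 -0.24" --spin '[0,0,0,0,0,0,0,0]'

```text
t: 15.27
tool_pos: [0.4416, 0.304, 0.1904]
eef_rot: [0.043, 0.999, -0.0, -0.0]
wrist_force: [-0.1, -0.8, -1.5]
opening: 0.0278
```

Run:
```python
from h import *
go((.5215,.0007,.14),85)
```

```text
delta [-0.2121 -0.5904  0.1008] spin 0.0002 rows 10 cur ang 85.01 tcp [0.4416 0.304  0.1904] t 15.2667 F [-0.11 -0.76 -1.48] open 0.0278
```

Request:
apply_moves --pt "-0.02 -0.05 0" --pt "-0.04 -0.12 0" --pt "-0.07 -0.19 0" --pt "-0.1 -0.27 0" --pt "-0.13 -0.35 0.02" --pt "-0.15 -0.43 0.04" --pt "-0.18 -0.51 0.06" --pt "-0.21 -0.56 0.08" --pt "-0.213 -0.59 0.1" --pt "-0.213 -0.59 0.12" --pt "-0.213 -0.59 0.12" --pt "-0.213 -0.59 0.12" --spin '[0,0,0,0,0,0,0,0,0,0,0,0]'

```text
t: 16.27
tool_pos: [0.5211, 0.0019, 0.1294]
eef_rot: [0.043, 0.999, 0.0, -0.002]
wrist_force: [-0.8, 0.3, -1.3]
opening: 0.0277
```

Run:
```python
from h import *
c=cam("wrist"); p,d=snapshot("wrist")
go((.522,.0008,.1),85); np.savez("w6.npz",p=p,d=d,K=c[0],R=c[1],t=c[2])
cv2.imwrite("pics/w6.png",cv2.resize(p[120:312,150:406],None,fx=3,fy=3))
```

```text
delta [-0.0008 -0.0028  0.0607] spin 0.0012 rows 3 cur ang 85.07 tcp [0.5218 0.0022 0.1304] t 16.3167 F [ 0.01  0.7  -1.18] open 0.028
```

View pics/w6.png

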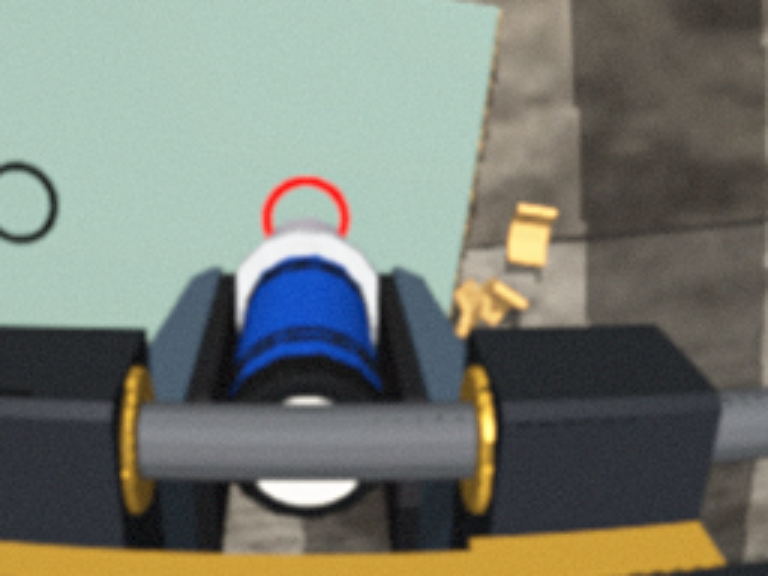

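The view shows the gauge upright between the pads with its tip hidden over the lower part of the red ring (307,218). All three chips lie on the bench beside the plate, at (532,235), (468,305) and (507,295). I'll fit the ring arc and the flange arc.

Run:
```python
from h import *
from scipy.optimize import least_squares
z=np.load("w6.npz"); p=z["p"]; c=(z["K"],z["R"],z["t"]); hsv=cv2.cvtColor(p,cv2.COLOR_BGR2HSV)
m=cv2.inRange(hsv,(0,120,80),(8,255,255))|cv2.inRange(hsv,(170,120,80),(180,255,255)); m[:175]=0;m[202:]=0;m[:,:230]=0;m[:,275:]=0
v,u=np.nonzero(m); P=cast("wrist",np.c_[u,v],.025,c)[:,:2]
print("ring",len(P),least_squares(lambda s:np.hypot(*(P-s[:2]).T)-s[2],[.52,0,.0125],loss="soft_l1",f_scale=.001).x)
# flange outer edge, top rim z = tcp-.058+.038
h=.1304-.02
m=cv2.inRange(hsv,(0,0,170),(180,40,255)); m[:193]=0;m[215:]=0;m[:,:222]=0;m[:,282:]=0
k=max(cv2.findContours(m,0,1)[0],key=cv2.contourArea).reshape(-1,2)
P=cast("wrist",k,h,c)[:,:2]; s=P.min(0),P.max(0); print("flange bounds",s)
top=np.array([k[k[:,0]==x][:,1].min() for x in range(k[:,0].min(),k[:,0].max()+1)]); x=np.arange(k[:,0].min(),k[:,0].max()+1)
P=cast("wrist",np.c_[x,top],h-.006,c)[:,:2]; print(least_squares(lambda s:np.hypot(*(P-s[:2]).T)-.018,[.52,0],loss="soft_l1",f_scale=.001).x)
```

```text
ring 158 [0.52201226 0.00055536 0.01246746]
flange bounds (array([ 0.49773956, -0.01805163]), array([0.51558133, 0.02226548]))
[0.51752145 0.00192702]
```

Request:
apply_moves --pt "-0.0005 -0.003 0.015" --pt "-0.0005 -0.003 0.035" --pt "-0.0005 -0.003 0.05" --pt "-0.0005 -0.003 0.06" --pt "-0.0005 -0.003 0.062" --pt "-0.0005 -0.003 0.062" --pt "-0.0005 -0.003 0.062" --spin '[0,0,0,0,0,0,0]'

```text
t: 16.9
tool_pos: [0.5228, -0.0003, 0.1002]
eef_rot: [0.043, 0.999, 0.0, 0.0]
wrist_force: [-0.1, 0.5, -1.4]
opening: 0.0279
```

Run:
```python
from h import *
go((.522,.0006,.089),85); o=get_obs(); T=o["tool_pos"]
p,d=snapshot("scene"); np.savez("s7.npz",p=p,T=T); c=camera_params("scene")
f=lambda X:cv2.projectPoints(np.array(X,float),np.array(c["rvec"],float),np.array(c["tvec"],float),np.array(c["camera_matrix"]),None)[0].reshape(-1,2)
G=T-[0,0,.058]; E=f([G+[0,0,h] for h in(-.010,0,.032,.038,.102)]+[[.522,.0006,.025]]); print(E.round(1))
x0,y0=int(E[5,0])-45,int(E[5,1])-70; x0=max(x0,0);y0=max(y0,0); im=cv2.resize(p[y0:y0+100,x0:x0+100],None,fx=6,fy=6,interpolation=cv2.INTER_CUBIC)
for e in E: cv2.circle(im,tuple(((e-[x0,y0]+.5)*6).astype(int).tolist()),3,(0,0,255),-1)
cv2.imwrite("pics/s7.png",im)
```

```text
delta [0.0017 0.0017 0.0224] spin 0.0003 rows 3 cur ang 85.02 tcp [ 5.228e-01 -3.000e-04  1.002e-01] t 16.9 F [-0.15  0.51 -1.35] open 0.0279
[[270.6 195.5]
 [270.6 193.1]
 [270.5 185.4]
 [270.5 183.9]
 [270.5 167.9]
 [270.6 197.4]]
```

View pics/s7.png

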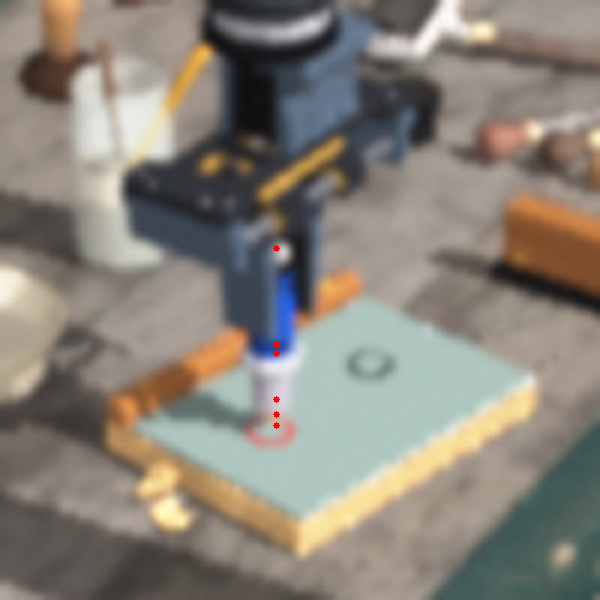

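The scene view shows the sleeve end just above the red ring (271,432) with the flange at (275,358), and the fingers partly hide the cap. The sleeve may lean slightly, so I'll measure its edges row by row.

Run:
```python
from h import *
z=np.load("s7.npz"); p=z["p"]; hsv=cv2.cvtColor(p,cv2.COLOR_BGR2HSV)
x0,y0=270-45,197-70
for v in range(y0+40,y0+74):
    r=p[v,260:285].astype(int); sat=hsv[v,260:285,1]; hue=hsv[v,260:285,0]
    w=np.nonzero((sat<45)&(r[:,2]>120))[0]; b=np.nonzero((sat>150)&(hue>105)&(hue<130))[0]; rd=np.nonzero((sat>70)&((hue<8)|(hue>170)))[0]
    print(v,"white",(w.min()+260,w.max()+260,w.mean().round(1)+260) if len(w) else "","blue",(b.min()+260,b.max()+260) if len(b) else "","red",rd+260)
```

```text
167 white (np.int64(279), np.int64(284), np.float64(281.5)) blue  red []
168 white (np.int64(271), np.int64(284), np.float64(278.9)) blue  red []
169 white (np.int64(270), np.int64(284), np.float64(278.0)) blue  red []
170 white (np.int64(271), np.int64(284), np.float64(278.9)) blue  red []
171 white (np.int64(278), np.int64(284), np.float64(280.2)) blue  red []
172 white (np.int64(260), np.int64(279), np.float64(272.3)) blue (np.int64(273), np.int64(273)) red []
173 white (np.int64(260), np.int64(261), np.float64(260.5)) blue (np.int64(272), np.int64(273)) red []
174 white (np.int64(260), np.int64(277), np.float64(266.0)) blue (np.int64(271), np.int64(273)) red []
175 white (np.int64(260), np.int64(261), np.float64(260.5)) blue (np.int64(271), np.int64(274)) red []
176 white (np.int64(260), np.int64(261), np.float64(260.5)) blue (np.int64(271), np.int64(274)) red []
177 white (np.int64(260), np.int64(284), np.float64(268.3)) blue (np.int64(271), np.int64(274)) red [277]
178 white (np.int64(260), np.int64(284), np.float64(274.0)) blue (np.int64(271), np.int64(273)) red []
179 white (
[... 1140 characters left out ...]
ue  red []
192 white (np.int64(260), np.int64(284), np.float64(272.0)) blue  red []
193 white (np.int64(261), np.int64(284), np.float64(272.5)) blue  red []
194 white (np.int64(262), np.int64(284), np.float64(273.0)) blue  red []
195 white (np.int64(264), np.int64(284), np.float64(274.0)) blue  red []
196 white (np.int64(272), np.int64(284), np.float64(278.0)) blue  red []
197 white (np.int64(267), np.int64(284), np.float64(275.9)) blue  red []
198 white (np.int64(260), np.int64(284), np.float64(272.2)) blue  red [266 273]
199 white (np.int64(260), np.int64(284), np.float64(272.5)) blue  red [266 267 272 273]
200 white (np.int64(260), np.int64(284), np.float64(272.8)) blue  red [267 268 272]
```

Run:
```python
from h import *
z=np.load("w6.npz"); p=z["p"]; c=(z["K"],z["R"],z["t"]); g=cv2.cvtColor(p,cv2.COLOR_BGR2HSV)
print("col252:",[(v,*p[v,252]) for v in range(188,296,1) if v<212 or v>240])
for v in (205,209,212,215,285,287): 
    print(v,[(u,int(p[v,u].mean())) for u in list(range(224,238))+list(range(268,282))])
for nm,q,h in [("flange near edge top",(252.3,196.5),.110),("near edge bottom rim",(252.3,196.5),.1044),("flangectr",(252.3,219.3),.11),("cap ctr",(251.7,271),.174),("cap far edge",(252,289),.174)]: print(nm,cast("wrist",q,h,c).round(4))
```

```text
col252: [(188, np.uint8(189), np.uint8(205), np.uint8(179)), (189, np.uint8(187), np.uint8(199), np.uint8(172)), (190, np.uint8(192), np.uint8(203), np.uint8(176)), (191, np.uint8(192), np.uint8(201), np.uint8(178)), (192, np.uint8(186), np.uint8(191), np.uint8(179)), (193, np.uint8(187), np.uint8(180), np.uint8(181)), (194, np.uint8(188), np.uint8(176), np.uint8(184)), (195, np.uint8(187), np.uint8(179), np.uint8(186)), (196, np.uint8(195), np.uint8(187), np.uint8(194)), (197, np.uint8(210), np.uint8(209), np.uint8(206)), (198, np.uint8(230), np.uint8(231), np.uint8(229)), (199, np.uint8(240), np.uint8(240), np.uint8(239)), (200, np.uint8(242), np.uint8(242), np.uint8(242)), (201, np.uint8(239), np.uint8(238), np.uint8(237)), (202, np.uint8(239), np.uint8(239), np.uint8(238)), (203, np.uint8(239), np.uint8(239), np.uint8(238)), (204, np.uint8(236), np.uint8(222), np.uint8(220)), (205, np.uint8(197), np.uint8(141), np.uint8(126)), (206, np.uint8(134), np.uint8(59), np.uint8(36)), (207, np.uint8(83), np.uint8(38), np.uint8(21)), (208, np.uint8(88), np.uint8(44), np.uint8(28)), (209, n
[... 4417 characters left out ...]
(236, 27), (237, 26), (268, 25), (269, 29), (270, 31), (271, 42), (272, 53), (273, 55), (274, 58), (275, 58), (276, 55), (277, 43), (278, 29), (279, 23), (280, 20), (281, 17)]
287 [(224, 21), (225, 42), (226, 95), (227, 128), (228, 138), (229, 142), (230, 148), (231, 141), (232, 140), (233, 121), (234, 106), (235, 76), (236, 55), (237, 38), (268, 37), (269, 44), (270, 48), (271, 51), (272, 53), (273, 57), (274, 54), (275, 57), (276, 56), (277, 51), (278, 38), (279, 21), (280, 17), (281, 22)]
flange near edge top [[0.502 0.003 0.11 ]]
near edge bottom rim [[0.5036 0.0029 0.1044]]
flangectr [[0.5182 0.0016 0.11  ]]
cap ctr [[0.5217 0.0009 0.174 ]]
cap far edge [[5.323e-01 1.000e-04 1.740e-01]]
```

From the wrist view, the cap (x 0.5217) and flange (x 0.5216) line up, so the gauge is upright to about 1° and centred on the TCP. I'll press in small steps.

Request:
apply_moves --pt "0.001 0.001 0.006" --pt "0.0017 0.0017 0.012" --pt "0.0017 0.0017 0.017" --pt "0.0017 0.0017 0.02" --pt "0.0017 0.0017 0.02" --pt "0.0017 0.0017 0.02" --pt "0.0017 0.0017 0.02" --spin '[0,0,0,0,0,0,0]'

```text
t: 17.53
tool_pos: [0.5219, 0.0006, 0.0903]
eef_rot: [0.044, 0.999, 0.0, 0.0]
wrist_force: [0.1, 0.1, 0.2]
opening: 0.0279
```

Run:
```python
from h import *
F=[]
for i in range(6): snapshot("top"); o=get_obs(); F.append(np.r_[o["wrist_force"],o["tool_pos"]])
print(np.mean(F,0).round(4),np.std(F,0).round(4)); go((.522,.0006,.088),85)
```

```text
[ 0.2291 -0.288   0.455   0.5219  0.0006  0.0902] [0.5748 0.3767 0.6479 0.     0.     0.    ]
delta [-0.0002  0.0001  0.0043] spin 0.0002 rows 3 cur ang 85.01 tcp [0.5219 0.0006 0.0902] t 17.8333 F [ 0.19 -0.06 -0.25] open 0.0284
```

Request:
apply_moves --pt "0 0 0.002" --pt "0 0 0.0044" --pt "0 0 0.0044" --pt "0 0 0.0044" --pt "0 0 0.0044" --pt "0 0 0.0044" --pt "0 0 0.0044" --spin '[0,0,0,0,0,0,0]'

```text
t: 18.42
tool_pos: [0.5219, 0.0005, 0.088]
eef_rot: [0.044, 0.999, 0.0, 0.0]
wrist_force: [0.9, 0.5, 1.5]
opening: 0.0279
```

Run:
```python
from h import *
F=[]
for i in range(16): p,d=snapshot("wrist"); o=get_obs(); F.append(np.r_[o["wrist_force"],o["tool_pos"]])
c=cam("wrist"); np.savez("w8.npz",p=p,d=d)
print(np.mean(F,0).round(4),np.std(F,0).round(4)); go((.522,.0006,.088),85)
for nm,q,h in [("blk",0,0)]: pass
k=p[:,252]; print([(v,*map(int,k[v])) for v in range(186,214)])
b,d=snapshot("top"); cv2.imwrite("pics/f9.png",np.hstack([cv2.resize(p[100:300,120:420],None,fx=1.3,fy=1.3),cv2.resize(b[165:235,230:400],(390,260))]))
```

```text
[1.5880e-01 2.5420e-01 1.8175e+00 5.2190e-01 5.0000e-04 8.7900e-02] [0.4038 0.5156 0.5651 0.     0.     0.    ]
delta [-0.0003  0.0002 -0.0002] spin 0.0002 rows 3 cur ang 85.01 tcp [5.218e-01 5.000e-04 8.790e-02] t 19.2167 F [0.57 0.89 1.9 ] open 0.0278
[(186, 193, 205, 177), (187, 167, 178, 197), (188, 112, 122, 237), (189, 33, 34, 248), (190, 19, 19, 251), (191, 88, 87, 243), (192, 155, 152, 216), (193, 181, 171, 182), (194, 182, 177, 178), (195, 187, 181, 183), (196, 191, 190, 189), (197, 206, 206, 203), (198, 229, 228, 228), (199, 241, 240, 239), (200, 240, 240, 239), (201, 237, 237, 236), (202, 239, 238, 238), (203, 239, 239, 240), (204, 234, 219, 214), (205, 197, 142, 124), (206, 131, 60, 30), (207, 85, 41, 23), (208, 85, 43, 24), (209, 123, 53, 27), (210, 174, 68, 18), (211, 193, 77, 15), (212, 198, 83, 21), (213, 193, 78, 17)]
```

View pics/f9.png

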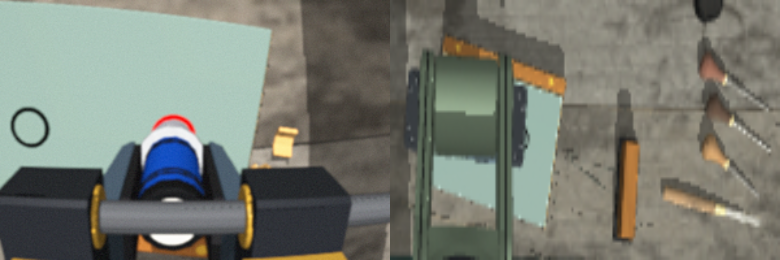

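The final view shows the gauge seated over the red ring (175,125), with no slip in the grip, and the block standing clear on the bench at (625,190). The force is steady at about 3.1 N net of the gauge's weight. I'm handing in.

```bash
python3 -c "
from plant import job_done; print(job_done())"
```

```text
the job is handed in; nothing more can be done
None
```

I handed the job in at about 19 s of robot time. By my last checks every step was met, though the hand-in itself reports no verdict.

- **Chips:** I swept all three off the open +y end of the plate in one pass with the scraper block. After the sweep all three showed on the bench beside the plate. Depth put them at bench level, but two touch and one of those leans (highest reading 25 mm, median about 7 mm), so I judged its origin to be under 20 mm.
- **Scraper block:** I set it down upright at about (0.455, -0.271) and let it go. The last top view shows it standing clear of the plate. I saw no sign of a bystander being moved, but did not measure their positions again.
- **Gauge position:** I lifted it from its stand and pressed it with the tool at (0.522, 0.0005). The red ring's centre measured (0.522, 0.0006).
- **Gauge press:** The average upward force was 1.8 N. Allowing for the gauge's own weight, that is about 3.1 N on the plate, or about 5 mm of plunger travel. The tool height gives the same depth. The gauge did not slip in the grip during the press.

**One disagreement:** the coarse scene camera suggested the gauge leaned by about 5°, and a rough first flange fit in the wrist view was 4 mm off. A closer wrist-view check of the cap and flange showed it upright to about 1°. I trusted that one; either reading is under the 8° limit.

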